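Release the eccentric lock and dock the column slide

ROBOT

A 6-joint arm with a two-finger parallel gripper is mounted at the origin on the work surface. World frame = base frame: x ahead of the robot, y to its left, z up, the work surface at z = 0. Lengths are in mm, angles in rad, forces in N, time in s.
With the tool pointing down it reaches from about 350 to 775 mm from the base axis. Payload 7.3 kg.
Tool frame: the origin (TCP) lies midway between the tips of the shut fingers; the grasp point (between the pads) lies 19 mm behind it; x points along the fingers, y is the direction in which the jaws open and shut, and the axes are right-handed (so a half turn about x gives the same grasp; the last joint's range is limited). The gripper opens to 92 mm and grips with 3 to 60 N. Pads are 19 mm wide; open, the fingers measure 130 mm over their backs; the gripper's body (75 mm by 190 mm) begins 47 mm behind the grasp point.
Start: joints at [1.021, 0.342, 1.524, -0, 1.275, -0.146], TCP at [206.268, 482.802, 226.741] pointing down, gripper open.
Joint ranges: [-2.53, 2.53], [-0.77, 2.02], [0.04, 2.7], [-1, 4.14], [0.28, 2.66], [-3.11, 3.11]. Speed limits (rad/s): [2.57, 2.57, 3.14, 3.14, 3.14, 3.14].

INTERFACE

Orientations are given as [roll, pitch, yaw] about the fixed x, y, z axes, in that order (R = Rz(yaw) Ry(pitch) Rx(roll)).
In Python, from plant import bot gives the robot as it stands. The module is installed in compiled form; this text tells all that it offers.
- The arm moves only by the shell command python3 -m handwheel 'ROWS' [OPENING]. ROWS is JSON, a list that holds one entry, the list of rows, each a list of 4 numbers: the shift along the tool's x, y, z in cm, then the turn about the tool's x in rad. A call has 1 to 8 rows; each row shifts and turns the commanded pose from where the row before left it, along the tool's axes as they then stand; what a row does not reach is not made up. A row lasts 1/12 s, in which the tool goes at most 41.7 mm and 7.16 degrees, less where a joint would pass 70% of its speed; a pose out of reach is approached as far as the arm can. A call is refused whole if a number of a shift passes 4.17 or a number of a turn 0.125, either way. A call with a gripper value outside its range is refused whole. OPENING is the opening, from 0 (shut) to 1 (fully open), set as the call begins (- or left out, the last holds). The fingers move at their own pace and stop on an object; the grip force is fixed at half the most. Time passes only in rows, so rows that do not move let the fingers close. It gives the time, the measured TCP pose, the force and the opening at its end, in the units of the state.
- bot.get_obs(): the state, without advancing time (a new reading comes with each control period).
- bot.capture(name): name is "scene" or "side" or "wrist"; returns (picture, depth): 480x640x3 uint8, red, green, blue; 480x640 float32, mm along the optical axis (not along the pixel's ray), 0 where there is no reading.
- bot.camera_model(name): a dict with "fx", "fy", "cx", "cy" (pixels), "position" and "rotation" of the camera in the world. Camera axes: x right, y down, z forward; pixel columns grow to the right and rows downward; lengths in mm; the calibration is good to about 2 mm. A picture is of the moment at which its call begins: read the wrist's pose just before it. camera_model takes no time and is no camera call; for the wrist camera it gives the pose at the moment of the call.
- bot.close_job(): hands the job in, once; it reports no verdict.
Trained networks look in the newest picture that a camera, given by its name, has taken for a name from the list of things; names that differ only in an ending like _2 or _b are one class to them, and where a whole thing is asked for, a point or a joint stands for the part that bears it (a point fixed in the world has none). Each returns a list of dicts, best first, with "conf" (0 to 1); they miss things now and then, are a little off and sometimes report something else, mostly with a low value. They report only what shows in the picture. A call takes as long as a camera call.
- bot.find_in(camera, label): "bbox" ([left, top, width, height] in pixels, round what is visible of it).
- bot.spot_point(camera, label): "point" ([column, row] in pixels: a listed point, or the origin of a listed thing).
The state is a dict: "time": time; "joint_positions": joint angles; "dq": joint speeds; "tau": joint torques, N m; "tool_pos": TCP position; "tcp_rot": TCP orientation; "contact_force": force on the tool from outside, world axes, zero at the start; "moment": the same for the moment, N m; "grip_width": finger opening in mm.
Only numpy, scipy, OpenCV 4.12 (cv2) and the standard library are available. Lean on these libraries where they do the work, as an engineer would, in place of code of your own. Each camera call takes 0.05 s, during which the arm holds its last target.

TASK

Dock the chromatography column: with the fingers, push the yellow lever post round until the wine-red eccentric cam is at its low point, and only then push the blue plate of the column slide forward until the slide is fully home against the grey dock. This is pushing work, nothing is picked up: the slide stays down in its lane, and the jar, vial and flask are left standing where they are. Leave the cam at its low point and finish clear of everything.

Things in the scene. Friction and masses are not known exactly. Their poses are not given: they have to be found in the camera images.
- fixture: White base plate 235 x 205 x 12 mm, fixed. Origin on the bench, x = the slide's forward direction, y left, z up; it spans x -135..+100, y -85..+120. The slide's lane runs along x at y = -40 between steel rails (67 mm apart, tops at z = 24). The grey dock (90 mm wide, top z = 68) crosses the lane's front end; its rear face at x = +45 is the end stop. The cam stands left of the lane.
- cam_pivot (a point): Point on the cam's upright axis, at fixture (31, 55, 40) mm, level with the top of the wine-red disc: 56 mm across, z 24..40 over the bench, centre 14 mm off the axis, a white dot at its low point. The slide's steel follower bar (z 26..38) comes up behind the disc.
- cam (a joint): Cam angle, rad, 0 to 2.4. 0 = low point facing the slide, a hard stop. It grows counter-clockwise seen from above, which brings the high side round so that the slide stops up to 22 mm short. Turn the lever clockwise to the stop to lower it. Stiff (0.3 N m, about 5 N at the post), it stays where left. Starts between 1.3 and 2.3.
- lever_post (a point): Centre (z = 64 mm over the bench) of the yellow upright post, 16 mm thick, z 44..84, at the end of the flat aluminium lever (z 40..46) on top of the cam. It circles the pivot at 60 mm radius; its direction from the pivot is cam + 0.5 rad counter-clockwise from the fixture's x.
- slide: Column slide, loose in its lane, about 0.6 kg: aluminium plate 100 x 64 x 14 mm, a clear column with red ends lying on it (top 42 mm above its underside), a steel follower bar out to the left (to y = +125, front at x = +20). Origin: centre of the underside, 12 mm over the bench; axes as the fixture's. Starts at fixture x = -58..-44 mm, home at -5. Low-friction runners: 1 to 4 N moves it.
- push_plate (a point): Centre of the rear face of the slide's blue upright push plate, 64 mm wide, 8 mm thick, spanning z 26..64 over the bench, facing -x; 50 mm behind the slide's origin and 45 mm over the bench. Push here towards fixture +x.
- jar_mid (a point): Bystander: jar with red cap, 46 mm across, 70 mm tall, standing on the bench beside the fixture; the point is its centre, half-way up.
- vial_mid (a point): Bystander: amber vial with blue cap, 30 mm across, 55 mm tall, standing on the bench beside the fixture; the point is its centre, half-way up.
- flask_mid (a point): Bystander: glass flask with white cap, 56 mm across, 80 mm tall, standing on the bench to the left of the fixture; the point is its centre, half-way up.

How it is judged (in metres and radians):
On the way, in this order (a step that is already met when the one before it is completed fails the run):
1. the cam is at its low point while the slide is still back (value of joint cam below 0.2 rad and x of slide in the frame of fixture below -0.03 m), for 0.2 s.
2. the slide is pushed fully home (x of slide in the frame of fixture above -0.008 m), for 0.2 s.
At the end, for the whole second after the job is handed in: The cam is within 0.2 rad of its low point, the slide is home within 3 mm of the dock, down flat and straight in its lane and at rest, and the bystanders stand within 30 mm of where they were (value of joint cam below 0.2 rad and x of slide in the frame of fixture above -0.008 m and z of slide in the frame of fixture below 0.015 m and angle between the x axis of slide and the x axis of fixture, either way round below 0.06 rad and linear speed of slide below 0.01 m/s and not (distance of any of jar_mid, vial_mid, flask_mid from where it was at the start of the episode above 0.03 m or angle between any of jar_mid, vial_mid, flask_mid's own z axis and vertical above 0.35 rad)); the robot touches nothing.
It fails at once if the slide is pushed forward (past x = -32 mm of the fixture) while the cam is not at its low point (value of joint cam above 0.25 rad and x of slide in the frame of fixture above -0.032 m).
It fails at once if the slide is lifted (8 mm) or tipped out of its lane (z of slide in the frame of fixture above 0.02 m or angle between slide's own z axis and vertical above 0.12 rad).
It fails at once if a bystander is moved more than 30 mm, tipped or lifted (distance of any of jar_mid, vial_mid, flask_mid from where it was at the start of the episode above 0.03 m or angle between any of jar_mid, vial_mid, flask_mid's own z axis and vertical above 0.35 rad).
It also fails if it takes over 54 s, if anything falls off the work surface, if the arm or the gripper's body presses on something with over 40 N, if the wrist force passes 120 N, or if a joint passes its speed limit or range.

## Working session

There is one attempt and no reset: what is moved stays moved. The work goes in short steps, Python scripts to look and compute and a shell command to move; the robot and the scene stay as the last step left them, time stands still between calls to the robot, and variables do not carry over. Pictures are saved under pics/ and viewed, and the job is handed in when it is done.

```bash
mkdir -p pics; cat > h.py <<'E'
from plant import bot
import numpy as np, cv2
def snap(cam,name):
    p,d=bot.capture(cam); cv2.imwrite(f'pics/{name}.png',p[:,:,::-1]); np.save(f'{name}_d.npy',d); return p,d
def ray(cam,px):
    m=bot.camera_model(cam); r=np.array([(px[0]-m['cx'])/m['fx'],(px[1]-m['cy'])/m['fy'],1.])
    return np.array(m['position']),np.array(m['rotation'])@r
def atz(cam,px,z):
    o,r=ray(cam,px); return o+r*(z-o[2])/r[2]
def atd(cam,px,d):
    o,r=ray(cam,px); return o+r*d
E
python3 - <<'E'
from h import *
print(bot.get_obs())
for c in ['scene','side']:
    p,d=snap(c,c+'0')
    m=bot.camera_model(c); print(c,m['position'],m['rotation'])
    for l in ['fixture','cam_pivot','lever_post','slide','push_plate','jar_mid','vial_mid','flask_mid']:
        r=bot.spot_point(c,l)[:2]
        for q in r:
            u,v=map(int,q['point']); print(l,q, atd(c,q['point'],d[min(v,479),min(u,639)]).round(0))
print(bot.get_obs()['time'])
E
```

```text
{'time': 0.0, 'joint_positions': array([ 1.02098421e+00,  3.42725559e-01,  1.52502591e+00, -1.92110343e-05,
        1.27534590e+00, -1.45968629e-01]), 'dq': array([ 0.0008437 ,  0.00098171,  0.00093917,  0.00051663, -0.00019736,
        0.00051042]), 'tau': array([-1.97979352e-03, -4.31248212e+01, -2.44217813e+01,  7.16175302e-02,
        5.61544276e-02, -1.45455815e-04]), 'tool_pos': array([206.06234835, 482.43931938, 226.04036541]), 'tcp_rot': array([-1.70455714,  1.5692915 , -2.10839502]), 'contact_force': array([-0.06290658,  0.12654278,  1.30758647]), 'moment': array([0.03540485, 0.03407593, 0.02035062]), 'grip_width': 91.80214125439593}
scene [1005.95654394  147.2386503   665.04276947] [-2.5191231   0.00346789  1.87393632]
fixture {'point': [323.0, 253.5], 'conf': 0.84} [2446. 1587. 2105.]
cam_pivot {'point': [356.8, 261.2], 'conf': 0.81} [2243. 1384. 1902.]
lever_post {'point': [305.7, 196.0], 'conf': 0.68} [2595. 1736. 2254.]
lever_post {'point': [390.1, 242.2], 'conf': 0.61} [2085. 1226. 1744.]
slide {'point': [303.6, 223.9], 'conf': 0.95} [2534. 1676. 2193.]
push_plate {'po
[... 292 characters left out ...]
.9], 'conf': 0.65} [1828.  969. 1487.]
side [475.20606282 741.40028229 616.35728147] [-2.21562324 -0.00907998 -2.95094644]
fixture {'point': [328.8, 268.7], 'conf': 0.75} [-2357. -2091. -2216.]
cam_pivot {'point': [313.3, 273.0], 'conf': 0.92} [-2102. -1835. -1960.]
lever_post {'point': [330.7, 281.2], 'conf': 0.77} [-1999. -1732. -1857.]
slide {'point': [313.1, 271.9], 'conf': 0.65} [-2104. -1838. -1963.]
slide {'point': [356.0, 253.2], 'conf': 0.63} [-2439. -2173. -2298.]
push_plate {'point': [381.7, 236.4], 'conf': 0.89} [-2596. -2330. -2455.]
jar_mid {'point': [306.2, 206.0], 'conf': 0.81} [-2570. -2304. -2429.]
flask_mid {'point': [354.1, 350.6], 'conf': 0.93} [-1756. -1490. -1615.]
0.9
```

```bash
sed -i "s/np.array(m\['rotation'\])@r/Rotation.from_euler('xyz',m['rotation']).apply(r)/; s/^import numpy/from scipy.spatial.transform import Rotation\nimport numpy/" h.py
cat > t.py <<'E'
from h import *
S={'fixture':(323,253.5,0),'cam_pivot':(356.8,261.2,40),'lever_post':(390.1,242.2,64),'slide':(303.6,223.9,12),'push_plate':(306.9,195,45),'jar':(218.4,257.5,35),'vial':(245.8,211.6,27),'flask':(459.6,240.9,40)}
T={'fixture':(328.8,268.7,0),'cam_pivot':(313.3,273,40),'lever_post':(330.7,281.2,64),'slide':(356,253.2,12),'push_plate':(381.7,236.4,45),'jar':(306.2,206,35),'flask':(354.1,350.6,40)}
for c,D in (('scene',S),('side',T)):
    d=np.load(c+'0_d.npy')
    for k,(u,v,z) in D.items(): print(c,k,atz(c,(u,v),z).round(0),atd(c,(u,v),d[int(v),int(u)]).round(0))
E
python3 t.py
```

```text
scene fixture [582.  13.   0.] [598.  18.  25.]
scene cam_pivot [606.  78.  40.] [610.  79.  47.]
scene lever_post [570. 122.  64.] [580. 123.  77.]
scene slide [539. -37.  12.] [567. -25.  51.]
scene push_plate [500. -42.  45.] [505. -40.  52.]
scene jar [ 663. -141.   35.] [ 680. -127.   67.]
scene vial [ 554. -140.   27.] [ 571. -129.   50.]
scene flask [516. 231.  40.] [537. 228.  66.]
side fixture [589.  10.   0.] [587.  23.  11.]
side cam_pivot [606.  74.  40.] [604.  83.  48.]
side lever_post [569. 116.  64.] [567. 127.  74.]
side slide [544. -31.  12.] [541.   4.  40.]
side push_plate [500. -50.  45.] [499. -36.  55.]
side jar [ 663. -138.   35.] [ 660. -123.   45.]
side flask [514. 233.  40.] [512. 256.  66.]
```

View pics/scene0.png

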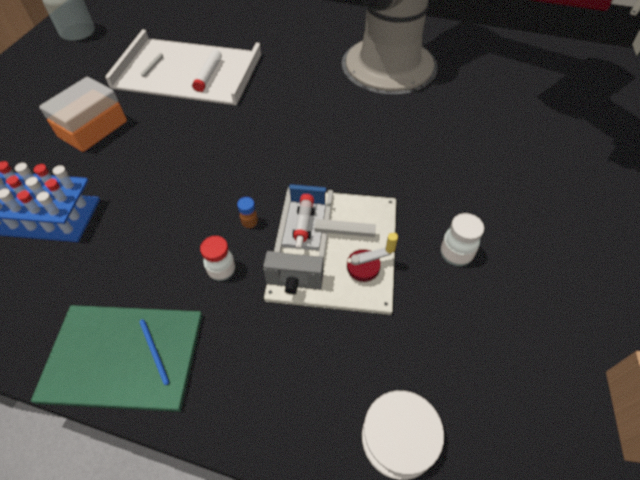

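View pics/side0.png

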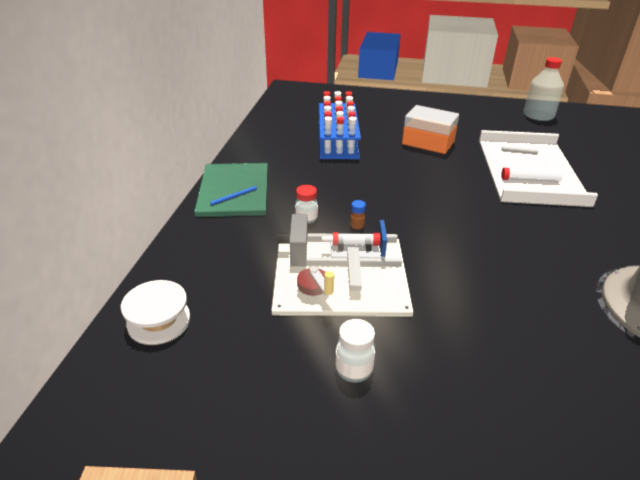

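```bash
python3 - <<'E'
import cv2,numpy as np
a=cv2.imread('pics/scene0.png')[175:325,250:410]; b=cv2.imread('pics/side0.png')[195:325,260:420]
cv2.imwrite('pics/za.png',cv2.resize(a,None,fx=5,fy=5,interpolation=2)[:600*2,:800][:750][:600*2])
cv2.imwrite('pics/za.png',cv2.resize(a,(640,600),interpolation=2)); cv2.imwrite('pics/zb.png',cv2.resize(b,(736,598),interpolation=2))
E
```

```text
(no output)
```

View pics/za.png

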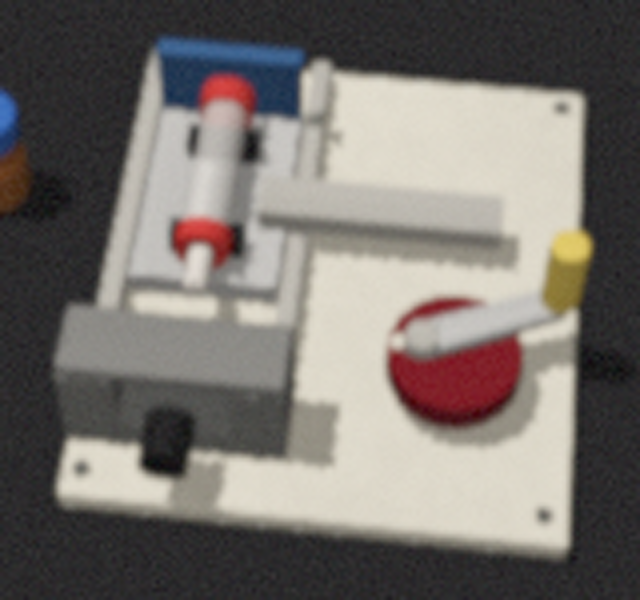

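View pics/zb.png

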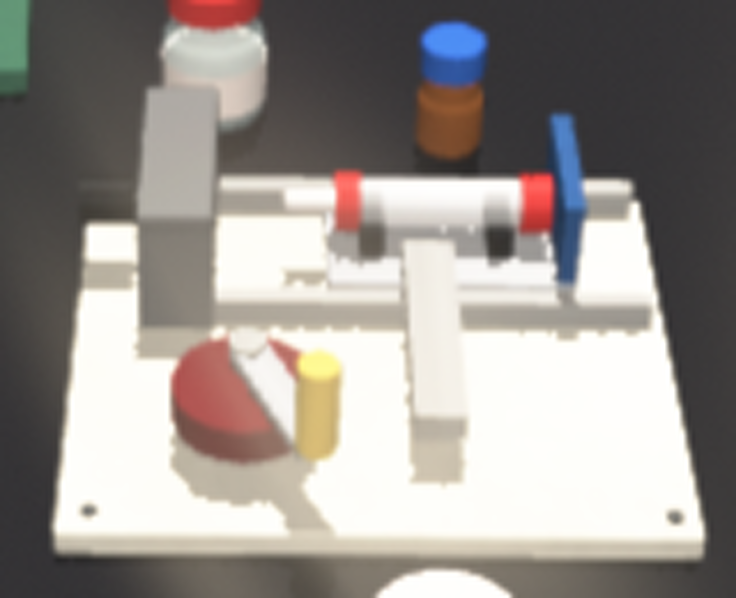

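```bash
cat > t2.py <<'E'
from h import *
pts=[('scene',(396,198),(-135,120)),('scene',(392.5,311),(100,120)),('scene',(264.5,299.3),(100,-85)),('side',(272,312),(100,120)),('side',(412.8,312.4),(-135,120))]
W=[];F=[]
for c,p,f in pts: W.append(atz(c,p,12)[:2]);F.append(f);print(c,p,W[-1].round(1))
W.append(atz('scene',(356.8,261.2),40)[:2]);F.append((31,55));W.append(atz('side',(313.3,273),40)[:2]);F.append((31,55))
W=np.array(W);F=np.array(F,float)
a=F-F.mean(0);b=W-W.mean(0)
th=np.arctan2((a[:,0]*b[:,1]-a[:,1]*b[:,0]).sum(),(a*b).sum());c,s=np.cos(th),np.sin(th);R=np.array([[c,-s],[s,c]]);t=W.mean(0)-R@F.mean(0)
print('yaw',th,'t',t);print((F@R.T+t-W).round(1))
piv=R@[31,55]+t;print('pivot',piv)
def inv(w): return R.T@(np.array(w)-t)
for k,cam,px,z in [('post','scene',(390.1,242.2),64),('post','side',(330.7,281.2),64),('posttop','scene',(250+571/4,175+243/4),84),('posttop','side',(260+320/4.6,195+365/4.6),84),('plate','scene',(306.9,195),45),('plate','side',(381.7,236.4),45)]:
    w=atz(cam,px,z)[:2];f=inv(w);d=f-[31,55];print(k,w.round(1),f.round(1),np.hypot(*d).round(1),'cam',(np.arctan2(d[1],d[0])-.5).round(3))
print('bar front',[inv(atz('scene',(250+x/4,175+y/4),38)[:2]).round(1) for x,y in [(268,205),(500,235)]])
o=bot.get_obs();print(Rotation.from_euler('xyz',o['tcp_rot']).as_matrix().round(3),th)
E
python3 t2.py
```

```text
scene (396, 198) [430.5 108.9]
scene (392.5, 311) [661.3 152.4]
scene (264.5, 299.3) [701.7 -47.5]
side (272, 312) [659.5 152.6]
side (412.8, 312.4) [431.2 107.3]
yaw 0.19518969714636517 t [586.21122242  16.07725552]
[[ 0.  -1.2]
 [-0.2  0.8]
 [-0.9 -0.4]
 [ 1.6  0.6]
 [-0.7  0.3]
 [ 0.1 -2. ]
 [ 0.2  2.1]]
pivot [605.95516532  76.04538638]
post [570.4 122.3] [  5.1 107.3] 58.4 cam 1.53
post [568.8 116.3] [  2.3 101.7] 54.8 cam 1.622
posttop [571.6 124.5] [  6.7 109.2] 59.4 cam 1.493
posttop [569.9 123. ] [  4.8 108.1] 59.2 cam 1.53
plate [499.6 -42.5] [-96.3 -40.6] 159.2 cam -2.997
plate [499.8 -49.7] [-97.5 -47.7] 164.5 cam -2.967
bar front [array([-34. , -15.4]), array([-28.5,  84.1])]
[[ 0.     0.393  0.92 ]
 [ 0.     0.92  -0.393]
 [-1.     0.     0.   ]] 0.19518969714636517
```

```bash
python3 -m handwheel '[[[0.2,-1.3,2.9,0],[0.2,-1.3,2.9,0],[0.2,-1.3,2.9,0],[0.2,-1.3,2.9,0],[0.2,-1.3,2.9,0],[0.2,-1.3,2.9,0],[0.2,-1.3,2.9,0],[0.2,-1.3,2.9,0]]]' 0
cat > go.py <<'E'
# prints tool-axis shift (cm) and turn to reach world target x y z with tool-z heading a
from h import *; import sys
x,y,z,a=map(float,sys.argv[1:5]); o=bot.get_obs(); R=Rotation.from_euler('xyz',o['tcp_rot']).as_matrix()
print('shift cm',(R.T@(np.array([x,y,z])-o['tool_pos'])/10).round(2),'turn',round(-(a-np.arctan2(R[1,2],R[0,2])),3),'F',o['contact_force'].round(1),'t',o['time'],'q6',o['joint_positions'][5].round(2),'grip',o['grip_width'],o['tool_pos'].round(1))
E
python3 go.py 544 105 130 0.63
```

```text
time: 1.57
tool_pos: [379.6, 294.8, 210.8]
tcp_rot: [1.079, 1.57, 0.676]
contact_force: [-0.2, 1.2, -0.4]
grip_width: 43.0
shift cm [  8.08 -11.    22.57] turn -1.034 F [-0.2  1.2 -0.4] t 1.5667 q6 -0.67 grip 43.04379785937583 [379.6 294.8 210.8]
```

```bash
python3 -m handwheel '[[[0.8,-1.4,2.8,0],[0.8,-1.4,2.8,0],[0.8,-1.4,2.8,0],[0.8,-1.4,2.8,0],[0.8,-1.4,2.8,0],[0.8,-1.4,2.8,0],[0.8,-1.4,2.8,0],[0.8,-1.2,2.8,0]]]' 0
python3 -m handwheel '[[[0,0,0,-0.12],[0,0,0,-0.12],[0,0,0,-0.12],[0,0,0,-0.12],[0,0,0,-0.12],[0,0,0,-0.12],[0,0,0,-0.12],[0,0,0,-0.12]]]' 0
python3 go.py 544.6 105.3 53 0.63
```

```text
time: 2.23
tool_pos: [542.3, 105.3, 146.4]
tcp_rot: [0.695, 1.571, 0.29]
contact_force: [-0.0, 0.9, -0.4]
grip_width: 0.0
time: 2.9
tool_pos: [541.6, 106.8, 146.7]
tcp_rot: [0.241, 1.571, 0.803]
contact_force: [-0.3, -0.1, -1.0]
grip_width: 0.1
shift cm [ 9.37 -0.29  0.17] turn -0.068 F [-0.3 -0.1 -1. ] t 2.9 q6 -2.08 grip 0.12005530884321082 [541.6 106.8 146.7]
```

```bash
python3 -m handwheel '[[[2.3,-0.1,0,-0.07],[2.3,-0.1,0,0],[2.3,-0.1,0,0],[1.5,0,0,0],[0.9,0,0,0],[0,0,0,0]]]' 0
python3 go.py 544.6 105.3 53 0.63
python3 - <<'E'
from h import *
s,_=snap('scene','s1'); d,_=snap('side','d1')
im=np.hstack([cv2.resize(s[150:325,250:420],(390,400),interpolation=2),cv2.resize(d[165:340,260:430],(390,400),interpolation=2)])
cv2.imwrite('pics/z1.png',im[:,:,::-1])
E
```

```text
time: 3.4
tool_pos: [542.1, 104.3, 51.9]
tcp_rot: [2.552, 1.567, -3.105]
contact_force: [-0.9, 0.8, -0.2]
grip_width: 0.8
shift cm [-0.11 -0.07  0.27] turn -0.004 F [-0.9  0.8 -0.2] t 3.4 q6 -2.15 grip 0.7948740418219024 [542.1 104.3  51.9]
```

View pics/z1.png

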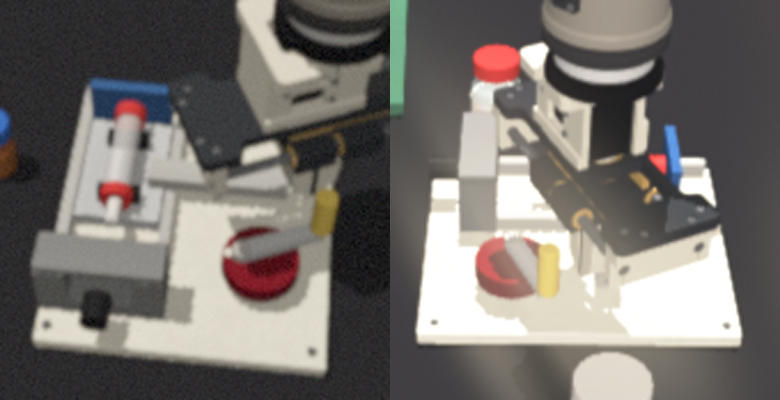

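```bash
python3 -m handwheel '[[[0,0,0.5,0],[0,0,0.5,0],[0,0,0.4,0],[0,0,0.3,0],[0,0,0.2,0],[0,0,0,0]]]' 0
python3 go.py 570.4 124.3 53 0.63
python3 -m handwheel '[[[0,0.14,0.6,0.1],[0,0.14,0.6,0.1],[0,0,0,0]]]' 0
python3 go.py 606 76 53 0.43
```

```text
time: 4.0
tool_pos: [558.7, 115.5, 54.0]
tcp_rot: [-2.545, 1.57, -1.918]
contact_force: [-3.2, -1.6, 2.3]
grip_width: 0.6
shift cm [0.1  0.03 1.46] turn -0.003 F [-3.2 -1.6  2.3] t 4.0 q6 -2.13 grip 0.5954646096036109 [558.7 115.5  54. ]
time: 4.25
tool_pos: [567.6, 124.4, 53.8]
tcp_rot: [-1.268, 1.57, -0.846]
contact_force: [-0.2, -1.8, 0.4]
grip_width: 0.1
shift cm [ 0.08 -5.99  1.52] turn -0.008 F [-0.2 -1.8  0.4] t 4.25 q6 -1.91 grip 0.13179807005839836 [567.6 124.4  53.8]
```

```bash
python3 -m handwheel '[[[0,0.12,0.6,0.1],[0,0.12,0.6,0.1],[0,0.12,0.6,0.1],[0,0.12,0.6,0.1],[0,0,0,0]]]' 0
python3 go.py 606 76 53 0.03
python3 -m handwheel '[[[0,0.12,0.6,0.1],[0,0.12,0.6,0.1],[0,0.12,0.6,0.1],[0,0.12,0.6,0.1],[0,0,0,0]]]' 0
python3 go.py 606 76 53 -0.37
python3 - <<'E'
from h import *
s,_=snap('scene','s2'); d,_=snap('side','d2')
im=np.hstack([cv2.resize(s[150:325,250:420],(390,400),interpolation=2),cv2.resize(d[165:340,260:430],(390,400),interpolation=2)])
cv2.imwrite('pics/z2.png',im[:,:,::-1])
E
```

```text
time: 4.67
tool_pos: [588.8, 135.5, 53.5]
tcp_rot: [2.955, 1.57, 2.98]
contact_force: [-1.5, -0.3, 1.3]
grip_width: 0.6
shift cm [ 0.05 -5.99  1.57] turn -0.005 F [-1.5 -0.3  1.3] t 4.6667 q6 -1.5 grip 0.5547288631157941 [588.8 135.5  53.5]
time: 5.08
tool_pos: [612.9, 137.8, 53.4]
tcp_rot: [2.512, 1.57, 2.139]
contact_force: [-1.6, 1.0, 1.2]
grip_width: 0.3
shift cm [ 0.04 -6.01  1.61] turn -0.003 F [-1.6  1.   1.2] t 5.0833 q6 -1.1 grip 0.2790331506192664 [612.9 137.8  53.4]
```

View pics/z2.png

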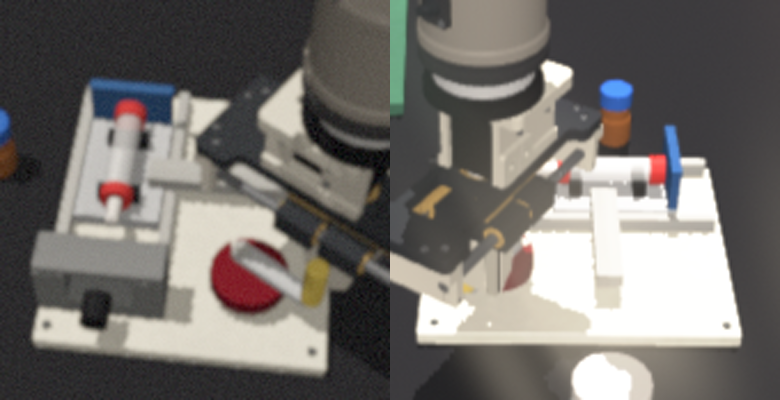

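```bash
python3 -m handwheel '[[[0,0.12,0.6,0.1],[0,0.12,0.6,0.1],[0,0.12,0.6,0.1],[0,0.12,0.6,0.1],[0,0,0,0]]]' 0
python3 go.py 606 76 53 -0.77
python3 -m handwheel '[[[0,0.06,0.3,0.05],[0,0.06,0.3,0.05],[0,0,0,0]]]' 0
python3 go.py 606 76 53 -0.876
python3 -m handwheel '[[[0,0,0.3,0],[0,0,0,0]]]' 0
python3 go.py 606 76 53 -0.876
```

```text
time: 5.6
tool_pos: [636.5, 130.5, 53.5]
tcp_rot: [1.864, 1.569, 1.09]
contact_force: [-0.9, 2.6, -0.5]
grip_width: 0.5
shift cm [ 0.04 -6.03  1.62] turn -0.004 F [-0.9  2.6 -0.5] t 5.6 q6 -0.71 grip 0.529965767735736 [636.5 130.5  53.5]
time: 5.85
tool_pos: [641.2, 127.4, 53.6]
tcp_rot: [2.032, 1.568, 1.161]
contact_force: [-0.5, 4.5, -0.4]
grip_width: 0.5
shift cm [ 0.04 -6.    1.66] turn 0.005 F [-0.5  4.5 -0.4] t 5.85 q6 -0.62 grip 0.5172782007695368 [641.2 127.4  53.6]
time: 6.02
tool_pos: [641.9, 126.4, 53.6]
tcp_rot: [2.788, 1.566, 1.92]
contact_force: [-4.5, 9.6, 1.1]
grip_width: 0.2
shift cm [ 0.04 -6.    1.53] turn 0.008 F [-4.5  9.6  1.1] t 6.0167 q6 -0.63 grip 0.21508392016756464 [641.9 126.4  53.6]
```

```bash
python3 -m handwheel '[[[0,0,0.3,0],[0,0,0.3,0],[0,0,0,0]]]' 0
python3 go.py 606 76 53 -0.876
python3 -m handwheel '[[[0,0,0.3,0],[0,0,0,0]]]' 0
python3 go.py 606 76 53 -0.876
```

```text
time: 6.27
tool_pos: [642.2, 126.0, 53.5]
tcp_rot: [-3.094, 1.558, 2.322]
contact_force: [-16.1, 24.1, 8.5]
grip_width: 0.3
shift cm [ 0.04 -6.    1.47] turn 0.009 F [-16.1  24.1   8.5] t 6.2667 q6 -0.64 grip 0.3180152554021353 [642.2 126.   53.5]
time: 6.43
tool_pos: [642.3, 125.9, 53.5]
tcp_rot: [-3.037, 1.554, 2.379]
contact_force: [-21.8, 30.9, 11.9]
grip_width: 0.5
shift cm [ 0.04 -6.    1.45] turn 0.009 F [-21.8  30.9  11.9] t 6.4333 q6 -0.64 grip 0.48287182702803827 [642.3 125.9  53.5]
```

```bash
python3 -m handwheel '[[[0,0,-1.5,0],[0,0,-1.5,0],[0,0,-1.5,0],[-2,0,0,0],[-3,0,0,0],[-3,0,0,0],[-2,0,0,0],[0,0,0,0]]]' 0
python3 go.py 484 -46 150 0.195
python3 - <<'E'
from h import *
s,_=snap('scene','s3'); d,_=snap('side','d3')
im=np.hstack([cv2.resize(s[150:325,250:420],(390,400),interpolation=2),cv2.resize(d[165:340,260:430],(390,400),interpolation=2)])
cv2.imwrite('pics/z3.png',im[:,:,::-1])
for c in('scene','side'):print(bot.spot_point(c,'lever_post'),bot.spot_point(c,'push_plate'))
E
```

```text
time: 7.1
tool_pos: [622.4, 151.7, 159.3]
tcp_rot: [0.962, 1.56, 0.09]
contact_force: [-0.1, -0.9, 0.7]
grip_width: 0.3
shift cm [  0.77 -23.32   6.22] turn -1.067 F [-0.1 -0.9  0.7] t 7.1 q6 -0.58 grip 0.31508308587434725 [622.4 151.7 159.3]
[{'point': [371.0, 282.8], 'conf': 0.61}] [{'point': [307.9, 196.2], 'conf': 0.81}, {'point': [247.4, 209.3], 'conf': 0.54}]
[{'point': [282.0, 271.4], 'conf': 0.98}, {'point': [357.4, 252.4], 'conf': 0.57}] [{'point': [382.9, 235.1], 'conf': 0.73}]
```

View pics/z3.png

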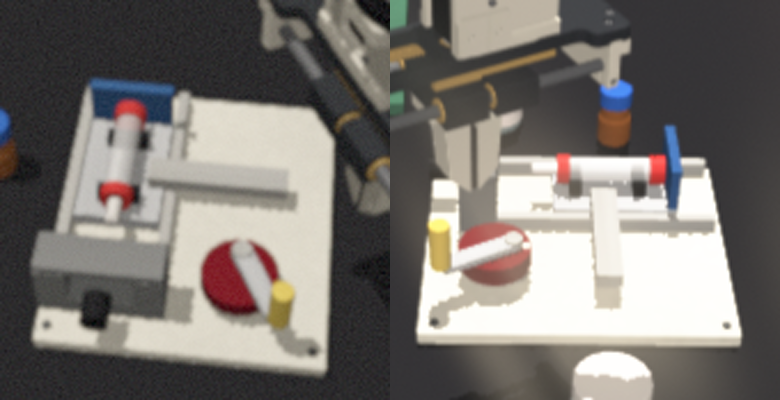

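```bash
sed -i "s/('post','scene',(390.1,242.2),64)/('n','scene',(371,282.8),64),('n','side',(282,271.4),64),('nt','scene',(372.5,275.5),84),('nt','side',(281.4,264),84),('np','scene',(307.9,196.2),45),('np','side',(382.9,235.1),45)/" t2.py; python3 t2.py | grep -E "^n"
python3 -m handwheel '[[[0,-3.3,0.9,0],[0,-3.3,0.9,0],[0,-3.3,0.9,0],[0,-3.3,0.9,0],[0,-3.3,0.9,0],[0,-3.3,0.9,0],[0,-3.3,0.9,0],[0,0,0,0]]]' 0
python3 -m handwheel '[[[0,0,0,-0.12],[0,0,0,-0.12],[0,0,0,-0.12],[0,0,0,-0.12],[0,0,0,-0.12],[0,0,0,-0.12],[0,0,0,-0.12],[0,0,0,-0.12]]]' 0
python3 go.py 474 -46 150 0.195
```

```text
n [652.3 111.1] [83.2 80.4] 58.1 cam -0.048
n [651.9 108.1] [82.3 77.6] 56.0 cam -0.086
nt [651.3 111.4] [82.4 80.9] 57.5 cam -0.033
nt [651.  113.2] [82.4 82.7] 58.4 cam -0.006
np [501.8 -39.9] [-93.7 -38.5] 155.8 cam -2.998
np [498.  -54.3] [-100.2  -51.9] 169.2 cam -2.958
time: 8.07
tool_pos: [479.8, -48.7, 152.7]
tcp_rot: [-2.101, 1.567, -2.978]
contact_force: [0.3, 0.2, -0.7]
grip_width: 0.5
time: 8.73
tool_pos: [483.1, -44.9, 152.9]
tcp_rot: [2.668, 1.569, 2.76]
contact_force: [0.2, -0.3, -0.3]
grip_width: 0.4
shift cm [ 0.29 -0.03 -0.91] turn -0.102 F [ 0.2 -0.3 -0.3] t 8.7333 q6 -1.91 grip 0.3541525198503395 [483.1 -44.9 152.9]
```

```bash
python3 -m handwheel '[[[0,0,-1.4,-0.1],[2.5,0,0,0],[2.5,0,0,0],[2.5,0,0,0],[2,0,0,0],[1.3,0,0,0],[0,0,0,0]]]' 0
python3 go.py 469 -48 42 0.195
python3 - <<'E'
from h import *
s,_=snap('scene','s4'); d,_=snap('side','d4')
im=np.hstack([cv2.resize(s[130:305,230:400],(390,400),interpolation=2),cv2.resize(d[165:340,280:450],(390,400),interpolation=2)])
cv2.imwrite('pics/z4.png',im[:,:,::-1])
E
```

```text
time: 9.32
tool_pos: [467.2, -45.7, 42.6]
tcp_rot: [2.673, 1.564, 2.859]
contact_force: [-0.5, 0.7, -1.0]
grip_width: 0.4
shift cm [ 0.06 -0.26  0.13] turn -0.009 F [-0.5  0.7 -1. ] t 9.3167 q6 -2.02 grip 0.43982212747202815 [467.2 -45.7  42.6]
```

View pics/z4.png

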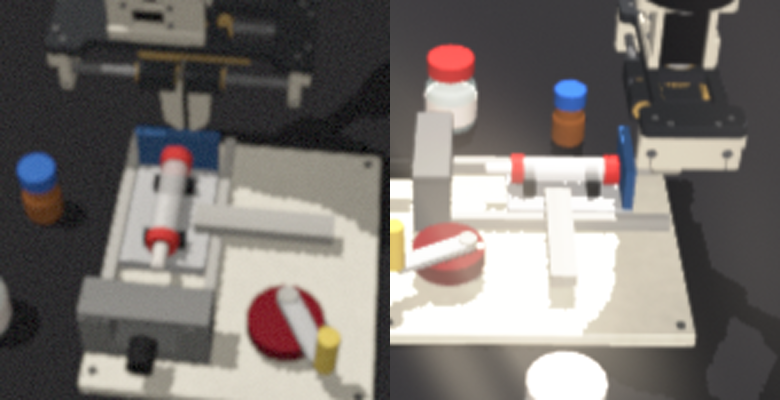

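```bash
python3 -m handwheel '[[[0,-0.1,0.6,0],[0,-0.1,0.6,0],[0,0,0.4,0],[0,0,0.3,0],[0,0,0.3,0],[0,0,0.3,0],[0,0,0.3,0],[0,0,0.3,0]]]' 0
python3 go.py 539.9 -34 42 0.195
python3 -m handwheel '[[[0,0,0.4,0],[0,0,0.4,0],[0,0,0.4,0],[0,0,0.4,0],[0,0,0.4,0],[0,0,0.4,0],[0,0,0,0]]]' 0
python3 go.py 539.9 -34 42 0.195
```

```text
time: 10.08
tool_pos: [499.7, -42.6, 46.0]
tcp_rot: [2.847, 1.569, 3.034]
contact_force: [-5.6, -0.2, 3.0]
grip_width: 0.5
shift cm [0.39 0.1  4.11] turn -0.009 F [-5.6 -0.2  3. ] t 10.0833 q6 -1.99 grip 0.48996185415225707 [499.7 -42.6  46. ]
time: 10.67
tool_pos: [524.6, -38.1, 45.9]
tcp_rot: [-0.161, 1.57, 0.025]
contact_force: [-0.9, -0.4, 0.1]
grip_width: 0.8
shift cm [0.39 0.12 1.58] turn -0.009 F [-0.9 -0.4  0.1] t 10.6667 q6 -1.98 grip 0.8336544606491664 [524.6 -38.1  45.9]
```

```bash
python3 -m handwheel '[[[0,0,0.3,0],[0,0,0.3,0],[0,0,0.2,0],[0,0,0.2,0],[0,0,0,0]]]' 0
python3 go.py 539.9 -34 42 0.195
python3 -m handwheel '[[[0,0,0.2,0],[0,0,0.2,0],[0,0,0,0]]]' 0
python3 go.py 539.9 -34 42 0.195
```

```text
time: 11.08
tool_pos: [528.3, -37.1, 45.7]
tcp_rot: [3.007, 1.559, -3.089]
contact_force: [-21.9, -7.4, 19.5]
grip_width: 0.6
shift cm [0.36 0.09 1.2 ] turn -0.008 F [-21.9  -7.4  19.5] t 11.0833 q6 -1.97 grip 0.5612874139383155 [528.3 -37.1  45.7]
time: 11.33
tool_pos: [528.3, -37.0, 45.8]
tcp_rot: [3.016, 1.551, -3.08]
contact_force: [-35.9, -12.5, 30.7]
grip_width: 0.5
shift cm [0.35 0.08 1.2 ] turn -0.007 F [-35.9 -12.5  30.7] t 11.3333 q6 -1.97 grip 0.5306635051347047 [528.3 -37.   45.8]
```

```bash
python3 -m handwheel '[[[0,0,-0.5,0],[0,0,-0.4,0],[0,0,0,0]]]' 0
python3 - <<'E'
from h import *
print(bot.get_obs()['contact_force'],bot.get_obs()['tool_pos'])
s,_=snap('scene','s5'); d,_=snap('side','d5')
im=np.hstack([cv2.resize(s[150:310,240:395],(390,400),interpolation=2),cv2.resize(d[180:320,260:400],(390,400),interpolation=2)])
cv2.imwrite('pics/z5.png',im[:,:,::-1])
E
```

```text
time: 11.58
tool_pos: [528.4, -37.5, 45.8]
tcp_rot: [0.043, 1.57, 0.229]
contact_force: [-6.3, -2.4, 5.3]
grip_width: 0.5
[-6.3220149  -2.43600022  5.26743152] [528.37819853 -37.47096372  45.83836107]
```

View pics/z5.png

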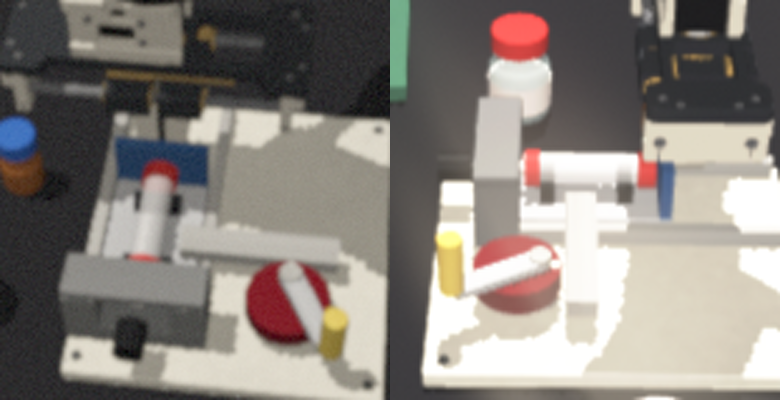

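```bash
python3 -m handwheel '[[[0,0,-1.2,0],[0,0,-2,0],[0,0,-2,0],[-3,0,-1,0],[-3,0,-1,0],[-3,0,0,0],[-3,0,0,0],[0,0,0,0]]]' 0
python3 - <<'E'
from h import *
s,_=snap('scene','s6'); d,_=snap('side','d6')
for c in('scene','side'):print(bot.spot_point(c,'push_plate'),bot.spot_point(c,'slide'))
for n,a in(('sa',cv2.imread('pics/scene0.png')),('sb',s[:,:,::-1])): cv2.imwrite(f'pics/{n}.png',cv2.resize(a[175:325,250:410],(640,600),interpolation=2))
cv2.imwrite('pics/db.png',cv2.resize(d[195:325,260:420,::-1],(736,598),interpolation=2))
E
```

```text
time: 12.35
tool_pos: [462.1, -51.5, 171.4]
tcp_rot: [-0.425, 1.558, -0.239]
contact_force: [0.8, 0.1, 1.1]
grip_width: 0.6
[{'point': [303.5, 216.5], 'conf': 0.8}] [{'point': [302.1, 247.8], 'conf': 0.9}, {'point': [246.7, 210.2], 'conf': 0.57}]
[] [{'point': [332.5, 252.2], 'conf': 0.58}, {'point': [361.9, 233.7], 'conf': 0.32}]
```

View pics/sb.png

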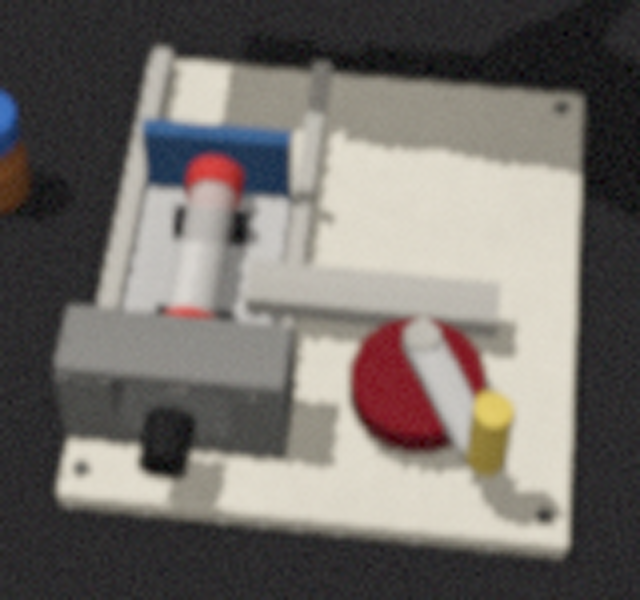

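View pics/db.png

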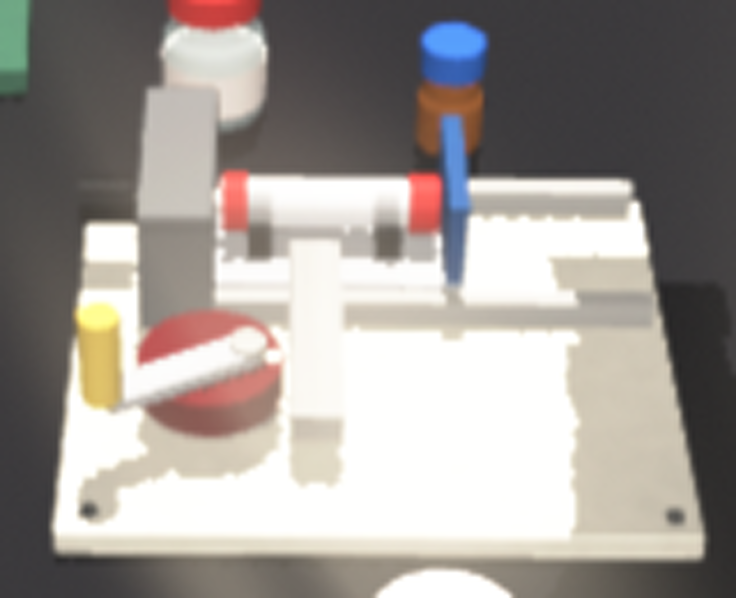

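```bash
python3 - <<'E'
from h import *
th=.19519;R=np.array([[np.cos(th),-np.sin(th)],[np.sin(th),np.cos(th)]]);t=np.array([586.2,16.1])
f=lambda c,p,z:(R.T@(atz(c,p,z)[:2]-t)).round(1)
D=lambda x,y:(260+x/4.6,195+y/4.6)
S=lambda x,y:(250+x/4,175+y/4)
for n,c,p,z in [('plate0','side',D(573,118),64),('plate0','side',D(583,207),64),('plate1','side',D(460,118),64),('plate1','side',D(468,206),64),
('bar0','side',D(404,240),38),('bar0','side',D(413,418),38),('bar1','side',D(290,240),38),('bar1','side',D(291,418),38),('barR0','side',D(453,240),38),('barR1','side',D(340,240),38),('barR0e','side',D(465,418),38),('barR1e','side',D(342,418),38),
('dock rear','side',D(218,90),68),('dock rear','side',D(214,218),68),
('sbar0','scene',S(500,235),38),('sbar1','scene',S(498,320),38),('splate0','scene',S(158,40),64),('splate0','scene',S(304,50),64),('splate1','scene',S(145,122),64),('splate1','scene',S(290,130),64),('disc','scene',S(418,380),40),('disc right','side',D(282,362),40),('dot','side',D(274,354),40)]:
    print(n,c,f(c,p,z))
E
```

```text
plate0 side [-103.9  -72.2]
plate0 side [-101.1  -10.9]
plate1 side [-57.4 -71.8]
plate1 side [-56.2 -11.2]
bar0 side [-33.  -23.2]
bar0 side [-30.8  83.6]
bar1 side [ 12.6 -22.9]
bar1 side [13.7 83.8]
barR0 side [-52.7 -23.4]
barR1 side [ -7.4 -23. ]
barR0e side [-49.8  83.5]
barR1e side [-4.9 83.7]
dock rear side [ 42.1 -85.6]
dock rear side [42.6  2.6]
sbar0 scene [-28.4  84.1]
sbar1 scene [14.9 85.1]
splate0 scene [-99.8 -71.4]
splate0 scene [-100.6   -6.9]
splate1 scene [-52.9 -69.9]
splate1 scene [-55.   -8.1]
disc scene [48.3 54.4]
disc right side [16.7 54.8]
dot side [19.7 50.1]
```

```bash
python3 - <<'E'
from h import *
for k,c,z in (('jar_mid','scene',35),('vial_mid','scene',27),('flask_mid','scene',40)):
    r=bot.spot_point(c,k)[:1]; print(k,[(q['conf'],atz(c,q['point'],z).round(0)) for q in r])
o=bot.get_obs();print(o['time'],o['contact_force'],abs(o['dq']).max())
bot.close_job()
E
```

```text
jar_mid [(0.56, array([ 662., -143.,   35.]))]
vial_mid [(0.77, array([ 553., -139.,   27.]))]
flask_mid [(0.86, array([527., 229.,  40.]))]
12.8 [ 0.26158964 -0.48845103  0.21166556] 0.0058024370399687355
the job is handed in; nothing more can be done
```

I handed the job in at about 12.8 s. My checks show the cam at its low point, the slide home, and the arm clear.

**Cam:** With the fingers shut, I pushed the lever post clockwise from about 1.5 rad until the force climbed to about 40 N with no further movement, which I took as the hard stop. The images then put the cam at about 0 rad (readings −0.09 to −0.01). The slide was still back, with its origin at about x = −47 mm.

**Slide:** I then pushed the blue plate forward until it stopped against the dock at about 38 N along the lane. In the images:

| Measured edge | Scene camera | Side camera (corrected) | Expected at home |
|---|---|---|---|
| Push plate, rear face (x, mm) | −54 | −54 | −55 |
| Follower bar, front (x, mm) | +15 | +15.5 | +15 |

**Arm:** It ended at about 171 mm above the bench, at rest, with about 0.6 N or less on the tool.

**Checks that disagreed:**
- **Side camera:** uncorrected, it read the plate at −57 mm. It also read the dock 2.7 mm short, so I corrected by that amount.
- **Upward force:** during the final push the wrist also showed about 30 N upward and the tool rode up about 3 mm. I did not find the cause. The slide showed no tilt in the images afterwards.
- **Bystanders:** the jar and vial read within 2 mm of their starting positions. The flask read about 11 mm off, which I put down to detection noise because the tool never came near it.

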